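# Point out the tea things in order of use

### The job

Show a guest how tea is made at this counter by pointing down at three things in order of use: first the tea infuser, then the tall mug it goes into, then the small saucer it is put down on afterwards. Bring the fingertips about 3 cm above the top of each, over its middle, and stay there for two full seconds, and finish with the hand still pointing at the saucer. Touch, move or pick up nothing, and rise well clear between them so that nothing else on the counter is pointed at.

Things in the scene. Friction and masses are not known exactly. Their poses are not given: they have to be found in the camera images.
- infuser: tea infuser: perforated steel basket 44 to 50 mm across and 55 mm high, under a flat round lid 74 mm across with a small black knob in the middle; 80 mm high in all, loose; origin at the centre of its underside on the counter, z up; the knob's top is 80 mm above the origin
- tall_mug: the tall mug: white ceramic, open at the top, 74 mm across at the rim, 120 mm high, ear handle to its +y side, loose; origin at the centre of its underside on the counter, z up; the middle of the rim is 120 mm above the origin
- saucer: small shallow round saucer, white ceramic, 110 mm across, 16 mm high at the rim, nothing on it, loose; origin at the centre of its underside on the counter, z up; the middle of the rim is 16 mm above the origin
- short_mug: bystander, the short mug: white ceramic, 86 mm across at the rim, 70 mm high, ear handle to its +y side, loose; origin at the centre of its underside on the counter, z up; top 70 mm above the origin
- butter_dish: bystander, lidded butter dish: white ceramic, rectangular, 160 mm (its x) by 100 mm (its y), round knob on the lid, 82 mm high in all, loose; origin at the centre of its underside on the counter, z up; top 82 mm above the origin
- funnel: bystander, yellow plastic funnel standing on its wide mouth (96 mm across) with the spout up, 95 mm high, light and loose; origin at the centre of its underside on the counter, z up; top 95 mm above the origin
Mind the look-alikes: they are no part of the job. Of the things shaped like the infuser, the steel one is meant.

How it is judged:
On the way, in this order (a step that is already met when the one before it is completed fails the run):
1. the fingertips dwell just above the middle of the tea infuser (horizontal distance between the grasp point and infuser below 0.03 m and z of the grasp point in the frame of infuser between 0.092 and 0.165 m), for 1.5 s.
2. the fingertips dwell just above the middle of the tall mug (horizontal distance between the grasp point and tall_mug below 0.03 m and z of the grasp point in the frame of tall_mug between 0.132 and 0.205 m), for 1.5 s.
3. the fingertips dwell just above the middle of the saucer (horizontal distance between the grasp point and saucer below 0.03 m and z of the grasp point in the frame of saucer between 0.028 and 0.101 m), for 1.5 s.
At the end, for the whole second after the job is handed in: The hand is still over the saucer: the point between the finger pads within 30 mm of its middle, seen from above, and 12 to 85 mm above its rim (fingertips, about 19 mm farther on, from just clear of it to 66 mm above); all six things are at rest within 8 mm of where they began (all of step 3 and distance of each of infuser, tall_mug, saucer, short_mug, butter_dish, funnel from where it was at the start of the episode below 0.008 m and linear speed of each of infuser, tall_mug, saucer, short_mug, butter_dish, funnel below 0.02 m/s); the robot touches nothing.
It fails at once if the robot touches one of the six things (contact force between any of infuser, tall_mug, saucer, short_mug, butter_dish, funnel and the fingers above 0.3 N or contact force between any of infuser, tall_mug, saucer, short_mug, butter_dish, funnel and the arm above 0.3 N).
It fails at once if one of the six things is moved, lifted or tipped (distance of any of infuser, tall_mug, saucer, short_mug, butter_dish, funnel from where it was at the start of the episode above 0.008 m or angle between any of infuser, tall_mug, saucer, short_mug, butter_dish, funnel's own z axis and vertical above 0.15 rad).
It fails at once if the hand points at the short mug, butter dish or funnel (fingertips within about 4 cm above its top and 3 cm of its middle) ((horizontal distance between the grasp point and short_mug below 0.03 m and z of the grasp point in the frame of short_mug below 0.13 m) or (horizontal distance between the grasp point and butter_dish below 0.03 m and z of the grasp point in the frame of butter_dish below 0.142 m) or (horizontal distance between the grasp point and funnel below 0.03 m and z of the grasp point in the frame of funnel below 0.155 m)).
It also fails if it takes over 58 s, if anything falls off the work surface, if the arm or the gripper's body presses on something with over 40 N, if the wrist force passes 120 N, or if a joint passes its speed limit or range.

### The arm

A 6-joint arm with a two-finger parallel gripper is mounted at the origin on the work surface. World frame = base frame: x ahead of the robot, y to its left, z up, the work surface at z = 0. Lengths are in m, angles in rad, forces in N, time in s.
With the tool pointing down it reaches from about 0.3 to 0.75 m from the base axis. Payload 8.5 kg.
Tool frame: the origin (TCP) lies where the fingers leave the gripper's body, on its centre line; the fingertips stand 73 mm ahead of it and the grasp point (between the pads) lies 54 mm ahead of it (manip.tcp_to_grasp is the z of the grasp point in the tool frame, in m); z points along the fingers, y is the line along which they close (so a half turn about z gives the same grasp; the last joint's range is limited). The gripper opens to 85 mm and grips with 20 to 120 N. Pads are 22 mm wide; open, the fingers measure 114 mm over their backs; the gripper's body (76 mm by 85 mm) begins 54 mm behind the grasp point. The pads swing forward as they close: fully open they stand 13 mm farther back than shut.
Start: joints at [0.969, 0.381, 1.297, -0, 1.464, -0.215], TCP at [0.207, 0.509, 0.304] pointing down, gripper open.
Joint ranges: [-3.11, 3.11], [-0.89, 2.33], [0.22, 2.48], [-1.42, 4.56], [0.17, 2.85], [-2.88, 2.88]. Speed limits (rad/s): [2.39, 2.39, 3.14, 3.14, 3.14, 3.14].

### API

Orientations are given as [roll, pitch, yaw] about the fixed x, y, z axes, in that order (R = Rz(yaw) Ry(pitch) Rx(roll)).
In Python, from bench import manip gives the robot as it stands.
- The arm moves only by the tool jog_arm, never from a script. Its argument "rows" is one flat list of numbers, 7 for each row, row after row: the gripper's target within -1 to 1 (fully open at 1, half-way at 0, shut at -1), then the shift along the world's x, y, z in units of 0.025 m (1.0 is 0.025 m), then the turn, a rotation vector about the world's x, y, z in units of 0.12 rad (1.0 is 0.12 rad). In form: [hand, x, y, z, wx, wy, wz, hand, x, y, z, wx, wy, wz, ...]. A call has 1 to 20 rows; each row shifts and turns the commanded pose from where the row before left it; what a row does not reach is not made up. A row lasts 1/12 s, in which the tool goes at most 41.7 mm and 7.16 degrees, less where a joint would pass 70% of its speed; a pose out of reach is approached as far as the arm can. A call with a number of a shift or a turn outside -1 to 1 is refused whole. A call with a gripper value outside its range is refused whole. The fingers move at their own pace and stop on an object; "force" is the grip in N (left out, the last holds). Time passes only in rows, so rows that do not move let the fingers close. It gives the time, the measured TCP pose, the force, the opening and the grip force at its end, in the units of the state.
- manip.read_state(): the state, without advancing time (a new reading comes with each control period).
- manip.grab_frame(name): name is "scene" or "top"; returns (picture, depth): 480x640x3 uint8, red, green, blue; 480x640 float32, m along the optical axis (not along the pixel's ray), 0 where there is no reading.
- manip.camera_params(name): a dict with "camera_matrix" (3x3 intrinsics, pixels), "rvec" (rotation vector, rad) and "tvec" (3), from world to camera coordinates, as OpenCV has them. Camera axes: x right, y down, z forward; pixel columns grow to the right and rows downward; lengths in m; the calibration is good to about 2 mm. A picture is of the moment at which its call begins. camera_params takes no time and is no camera call.
- manip.sign_off(): hands the job in; it is judged then, once.
The state is a dict: "time_s": time; "qpos": joint angles; "joint_velocities": joint speeds; "tau": joint torques, N m; "position": TCP position; "orientation": TCP orientation; "wrist_force": force on the tool from outside, world axes, zero at the start; "ft_torque": the same for the moment, N m; "width": finger opening in m; "gripper_force": force on a finger pad.
Only numpy, scipy, OpenCV 4.12 (cv2) and the standard library are available. Lean on these libraries where they do the work, as an engineer would, in place of code of your own. Each camera call takes 0.05 s, during which the arm holds its last target. There are 200 camera calls.

## Working session

There is one attempt and no reset: what is moved stays moved. The work goes in short steps, Python scripts to look and compute and a tool call to move; the robot and the scene stay as the last step left them, time stands still between calls to the robot, and variables do not carry over. Pictures are saved under pics/ and viewed, at most 10 in all, crops included, and the job is handed in when it is done.

Besides the shell and the picture viewer there is one more tool, called after ">>>" as name(argument=value, ...) on one line, values as JSON. jog_arm: Moves the arm, as the interface text tells. Shifts and turns lie within -1 to 1; 1 stands for 0.025 m of shift or 0.12 rad of turn. Its arguments: {"type":"object","properties":{"rows":{"type":"array","items":{"type":"number"}},"force":{"type":"number"}},"required":["rows"]}

```bash
mkdir -p pics; cat > h.py <<'E'
import numpy as np, cv2
from bench import manip
def cloud(name):
    im,d=manip.grab_frame(name); c=manip.camera_params(name)
    K=np.array(c["camera_matrix"]);R=cv2.Rodrigues(np.array(c["rvec"],float))[0];t=np.array(c["tvec"],float).ravel()
    v,u=np.mgrid[:480,:640]
    p=np.stack([(u-K[0,2])*d/K[0,0],(v-K[1,2])*d/K[1,1],d],-1)
    w=(p-t)@R; w[d==0]=np.nan
    return im,w
E
python3 - <<'E'
from h import *
for n in ("top","scene"):
    im,w=cloud(n); cv2.imwrite(f"pics/{n}1.png",im[...,::-1]); np.save(f"{n}.npy",w)
s=manip.read_state();print(s["time_s"],s["position"],s["orientation"],manip.tcp_to_grasp)
w=np.load("top.npy");m=(w[...,2]>0.008)
n,l,st,_=cv2.connectedComponentsWithStats(m.astype(np.uint8))
for i in range(1,n):
    if st[i,4]>60:
        q=w[l==i];top=np.nanmax(q[:,2]);print(st[i],"min",q.min(0).round(3),"max",q.max(0).round(3))
E
```

```text
0.1 [0.20738546 0.50921154 0.30339502] [-3.14032674e+00 -2.47217102e-04  2.75477995e+00] 0.0539
[ 279   73   40   40 1217] min [0.788 0.037 0.008] max [0.864 0.109 0.083]
[ 342   76   40   40 1233] min [ 0.784 -0.08   0.01 ] max [ 0.858 -0.008  0.082]
[ 312  139   40   40 1261] min [ 0.663 -0.025  0.052] max [0.737 0.046 0.084]
[ 198  181   69   51 1207] min [0.569 0.129 0.008] max [0.654 0.247 0.075]
[ 425  190   59   58 1705] min [ 0.546 -0.272  0.008] max [ 0.653 -0.164  0.022]
[ 312  203   41   41 1314] min [ 0.545 -0.028  0.053] max [0.618 0.043 0.085]
[321 281  44  62 705] min [ 0.375 -0.049  0.008] max [0.476 0.023 0.124]
[ 142  286   78  100 4795] min [0.288 0.21  0.008] max [0.467 0.359 0.085]
[ 458  324   53   53 2143] min [ 0.314 -0.317  0.008] max [ 0.407 -0.223  0.099]
```

View pics/top1.png

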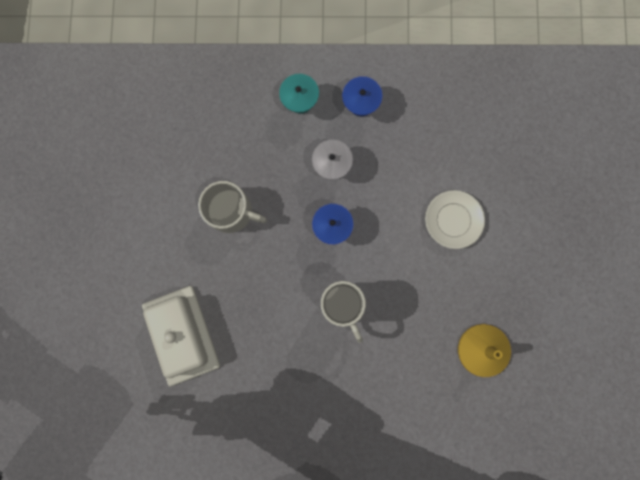

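View pics/scene1.png

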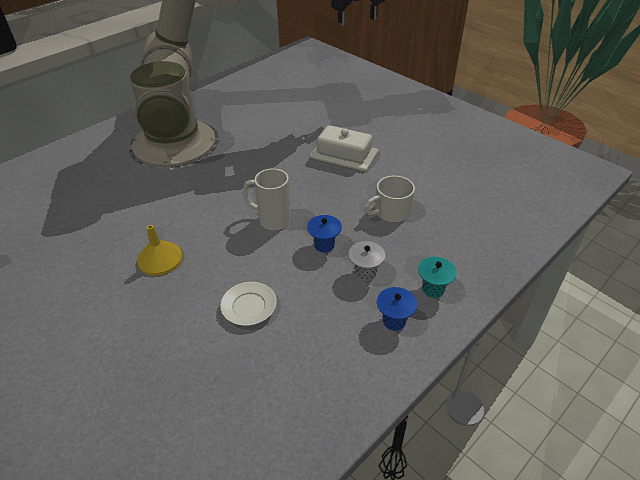

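The top view shows four infusers. The steel one is at pixel (332,159), with blue ones at (333,224) and (362,96) and a teal one at (299,93). The tall mug is at (343,303) with a 0.12 m top, the saucer at (455,220), the short mug at (222,205), the butter dish at (180,335) and the funnel at (486,350). The scene view agrees. Next I'll fit the centres.

```bash
python3 - <<'E'
from h import *
w=np.load("top.npy");z=w[...,2]
for n,(u0,v0,u1,v1),a,b in (("inf",(308,135,356,183),.05,.07),("mug",(315,275,372,350),.112,.13),("sau",(420,185,490,252),.012,.03)):
    M=np.zeros(z.shape,bool);M[v0:v1,u0:u1]=1
    q=w[M&(z>a)&(z<b)];h=q[:,:2].astype(np.float32)
    print(n,len(q),"circle",cv2.minEnclosingCircle(h),"top",np.nanmax(z[M]).round(3))
E
```

```text
inf 1223 circle ((0.7000072002410889, 0.009680788032710552), 0.037189263850450516) top 0.084
mug 341 circle ((0.44056013226509094, -0.012725962325930595), 0.03696189820766449) top 0.124
sau 1075 circle ((0.599030613899231, -0.21870063245296478), 0.05474267154932022) top 0.022
```

>>> jog_arm(rows=[-1,0.5,-0.5,0,0,0,0,-1,0.8,-0.8,0,0,0,0,-1,0.8,-0.8,0,0,0,0,-1,0.8,-0.8,0,0,0,0,-1,0.8,-0.8,0,0,0,0,-1,0.8,-0.8,0,0,0,0,-1,0.8,-0.8,0,0,0,0,-1,0.8,-0.8,0,0,0,0,-1,0.8,-0.8,0,0,0,0,-1,0.8,-0.8,0,0,0,0,-1,0.8,-0.8,0,0,0,0,-1,0.8,-0.8,0,0,0,0,-1,0.8,-0.8,0,0,0,0,-1,0.8,-0.8,0,0,0,0,-1,0.8,-0.8,0,0,0,0,-1,0.8,-0.8,0,0,0,0,-1,0.8,-0.8,0,0,0,0,-1,0.8,-0.8,0,0,0,0,-1,0.5,-0.5,0,0,0,0,-1,0,0,0,0,0,0])

```text
time_s: 1.77
position: [0.5744, 0.1418, 0.3029]
orientation: [-3.141, -0.0, 2.752]
wrist_force: [-0.2, -0.2, -0.2]
width: -0.0004
gripper_force: 0.0
```

Fitted radii match the given sizes (37, 37 and 55 mm). Now on to the infuser.

>>> jog_arm(rows=[-1,0.72,-0.75,0,0,0,0,-1,0.72,-0.75,0,0,0,0,-1,0.72,-0.75,0,0,0,0,-1,0.72,-0.75,0,0,0,0,-1,0.72,-0.75,0,0,0,0,-1,0.72,-0.75,0,0,0,0,-1,0.7,-0.75,0,0,0,0,-1,0,0,0,0,0,0,-1,0,0,0,0,0,0])

```text
time_s: 2.52
position: [0.6981, 0.0129, 0.3028]
orientation: [-3.141, -0.002, 2.754]
wrist_force: [-0.7, -0.1, 0.1]
width: 0.0001
gripper_force: 0.0
```

>>> jog_arm(rows=[-1,0.1,-0.1,-0.5,0,0,0,-1,0,0,-0.5,0,0,0,-1,0,0,-0.5,0,0,0,-1,0,0,-0.5,0,0,0,-1,0,0,-0.5,0,0,0,-1,0,0,-0.5,0,0,0,-1,0,0,-0.5,0,0,0,-1,0,0,-0.5,0,0,0,-1,0,0,-0.4,0,0,0,-1,0,0,-0.3,0,0,0,-1,0,0,0,0,0,0,-1,0,0,0,0,0,0,-1,0,0,0,0,0,0,-1,0,0,0,0,0,0])

```text
time_s: 3.68
position: [0.7007, 0.0106, 0.1874]
orientation: [3.141, 0.001, 2.755]
wrist_force: [-0.2, 0.2, -0.8]
width: 0.0001
gripper_force: 0.0
```

>>> jog_arm(rows=[-1,0,0,0,0,0,0,-1,0,0,0,0,0,0,-1,0,0,0,0,0,0,-1,0,0,0,0,0,0,-1,0,0,0,0,0,0,-1,0,0,0,0,0,0,-1,0,0,0,0,0,0,-1,0,0,0,0,0,0,-1,0,0,0,0,0,0,-1,0,0,0,0,0,0,-1,0,0,0,0,0,0,-1,0,0,0,0,0,0,-1,0,0,0,0,0,0,-1,0,0,0,0,0,0,-1,0,0,0,0,0,0,-1,0,0,0,0,0,0,-1,0,0,0,0,0,0,-1,0,0,0,0,0,0,-1,0,0,0,0,0,0,-1,0,0,0,0,0,0])

```text
time_s: 5.35
position: [0.7005, 0.0106, 0.1864]
orientation: [-3.142, 0.0, 2.755]
wrist_force: [-0.5, 0.4, -0.1]
width: -0.0
gripper_force: 0.0
```

>>> jog_arm(rows=[-1,0,0,0,0,0,0,-1,0,0,0,0,0,0,-1,0,0,0,0,0,0,-1,0,0,0,0,0,0,-1,0,0,0,0,0,0,-1,0,0,0,0,0,0,-1,0,0,0,0,0,0,-1,0,0,0,0,0,0,-1,0,0,0,0,0,0,-1,0,0,0,0,0,0])

```text
time_s: 6.18
position: [0.7005, 0.0106, 0.1864]
orientation: [-3.142, 0.0, 2.755]
wrist_force: [-0.6, 0.6, -0.0]
width: -0.0002
gripper_force: 0.0
```

>>> jog_arm(rows=[-1,0,0,0.5,0,0,0,-1,0,0,0.8,0,0,0,-1,0,0,0.8,0,0,0,-1,0,0,0.8,0,0,0,-1,0,0,0.8,0,0,0,-1,0,0,0.8,0,0,0,-1,0,0,0.5,0,0,0])

```text
time_s: 6.77
position: [0.7005, 0.0106, 0.3139]
orientation: [3.141, 0.003, 2.755]
wrist_force: [-0.7, -0.7, 0.2]
width: 0.0002
gripper_force: 0.0
```

>>> jog_arm(rows=[-1,-0.6,-0.06,0,0,0,0,-1,-0.8,-0.08,0,0,0,0,-1,-0.8,-0.08,0,0,0,0,-1,-0.8,-0.08,0,0,0,0,-1,-0.8,-0.08,0,0,0,0,-1,-0.8,-0.08,0,0,0,0,-1,-0.8,-0.08,0,0,0,0,-1,-0.8,-0.08,0,0,0,0,-1,-0.8,-0.08,0,0,0,0,-1,-0.8,-0.08,0,0,0,0,-1,-0.8,-0.08,0,0,0,0,-1,-0.8,-0.06,0,0,0,0,-1,-0.6,-0.02,0,0,0,0,-1,-0.4,0,0,0,0,0,-1,0,0,0,0,0,0,-1,0,0,0,0,0,0,-1,0,0,0,0,0,0])

```text
time_s: 8.18
position: [0.4412, -0.013, 0.3115]
orientation: [3.141, 0.001, 2.755]
wrist_force: [-0.2, -0.8, -0.3]
width: 0.0001
gripper_force: 0.0
```

Over the mug. Lowering 0.085 m to a TCP height of about 0.226 m.

>>> jog_arm(rows=[-1,0,0,-0.5,0,0,0,-1,0,0,-0.5,0,0,0,-1,0,0,-0.5,0,0,0,-1,0,0,-0.5,0,0,0,-1,0,0,-0.5,0,0,0,-1,0,0,-0.5,0,0,0,-1,0,0,-0.4,0,0,0,-1,0,0,0,0,0,0,-1,0,0,0,0,0,0,-1,0,0,0,0,0,0])

```text
time_s: 9.02
position: [0.4411, -0.013, 0.2268]
orientation: [3.142, 0.001, 2.755]
wrist_force: [-1.2, 0.9, 0.2]
width: 0.0004
gripper_force: 0.0
```

>>> jog_arm(rows=[-1,0,0,0,0,0,0,-1,0,0,0,0,0,0,-1,0,0,0,0,0,0,-1,0,0,0,0,0,0,-1,0,0,0,0,0,0,-1,0,0,0,0,0,0,-1,0,0,0,0,0,0,-1,0,0,0,0,0,0,-1,0,0,0,0,0,0,-1,0,0,0,0,0,0,-1,0,0,0,0,0,0,-1,0,0,0,0,0,0,-1,0,0,0,0,0,0,-1,0,0,0,0,0,0,-1,0,0,0,0,0,0,-1,0,0,0,0,0,0,-1,0,0,0,0,0,0,-1,0,0,0,0,0,0,-1,0,0,0,0,0,0,-1,0,0,0,0,0,0])

```text
time_s: 10.68
position: [0.4404, -0.0129, 0.2264]
orientation: [-3.142, -0.0, 2.755]
wrist_force: [-0.1, -0.1, 0.6]
width: -0.0
gripper_force: 0.0
```

>>> jog_arm(rows=[-1,0,0,0,0,0,0,-1,0,0,0,0,0,0,-1,0,0,0,0,0,0,-1,0,0,0,0,0,0,-1,0,0,0,0,0,0,-1,0,0,0,0,0,0,-1,0,0,0,0,0,0,-1,0,0,0,0,0,0,-1,0,0,0,0,0,0,-1,0,0,0,0,0,0])

```text
time_s: 11.52
position: [0.4405, -0.0129, 0.2264]
orientation: [3.142, -0.0, 2.755]
wrist_force: [-0.1, -0.3, 0.5]
width: 0.0002
gripper_force: 0.0
```

>>> jog_arm(rows=[-1,0,0,0.6,0,0,0,-1,0,0,0.8,0,0,0,-1,0,0,0.8,0,0,0,-1,0,0,0.8,0,0,0,-1,0,0,0.4,0,0,0,-1,0,0,0,0,0,0])

```text
time_s: 12.02
position: [0.4409, -0.013, 0.3134]
orientation: [3.141, 0.004, 2.755]
wrist_force: [1.1, -0.1, -0.3]
width: 0.0001
gripper_force: 0.0
```

>>> jog_arm(rows=[-1,0.58,-0.75,0,0,0,0,-1,0.58,-0.75,0,0,0,0,-1,0.58,-0.75,0,0,0,0,-1,0.58,-0.75,0,0,0,0,-1,0.58,-0.75,0,0,0,0,-1,0.58,-0.75,0,0,0,0,-1,0.58,-0.75,0,0,0,0,-1,0.58,-0.75,0,0,0,0,-1,0.58,-0.75,0,0,0,0,-1,0.58,-0.75,0,0,0,0,-1,0.54,-0.74,0,0,0,0,-1,0,0,0,0,0,0,-1,0,0,0,0,0,0,-1,0,0,0,0,0,0])

```text
time_s: 13.18
position: [0.5986, -0.2183, 0.3106]
orientation: [3.141, -0.002, 2.755]
wrist_force: [0.4, -0.1, 0.6]
width: 0.0001
gripper_force: 0.0
```

>>> jog_arm(rows=[-1,0,0,-0.5,0,0,0,-1,0,0,-0.6,0,0,0,-1,0,0,-0.6,0,0,0,-1,0,0,-0.6,0,0,0,-1,0,0,-0.6,0,0,0,-1,0,0,-0.6,0,0,0,-1,0,0,-0.6,0,0,0,-1,0,0,-0.6,0,0,0,-1,0,0,-0.6,0,0,0,-1,0,0,-0.6,0,0,0,-1,0,0,-0.5,0,0,0,-1,0,0,-0.5,0,0,0,-1,0,0,-0.4,0,0,0,-1,0,0,-0.3,0,0,0,-1,0,0,0,0,0,0,-1,0,0,0,0,0,0,-1,0,0,0,0,0,0,-1,0,0,0,0,0,0])

```text
time_s: 14.68
position: [0.5992, -0.219, 0.1223]
orientation: [-3.141, 0.001, 2.755]
wrist_force: [-0.3, 0.3, 0.1]
width: 0.0
gripper_force: 0.0
```

>>> jog_arm(rows=[-1,0,0,0,0,0,0,-1,0,0,0,0,0,0,-1,0,0,0,0,0,0,-1,0,0,0,0,0,0,-1,0,0,0,0,0,0,-1,0,0,0,0,0,0,-1,0,0,0,0,0,0,-1,0,0,0,0,0,0,-1,0,0,0,0,0,0,-1,0,0,0,0,0,0,-1,0,0,0,0,0,0,-1,0,0,0,0,0,0,-1,0,0,0,0,0,0,-1,0,0,0,0,0,0,-1,0,0,0,0,0,0,-1,0,0,0,0,0,0,-1,0,0,0,0,0,0,-1,0,0,0,0,0,0,-1,0,0,0,0,0,0,-1,0,0,0,0,0,0])

```text
time_s: 16.35
position: [0.599, -0.2189, 0.1214]
orientation: [-3.142, -0.0, 2.755]
wrist_force: [0.7, 0.2, 0.1]
width: 0.0001
gripper_force: 0.0
```

>>> jog_arm(rows=[-1,0,0,0,0,0,0,-1,0,0,0,0,0,0,-1,0,0,0,0,0,0,-1,0,0,0,0,0,0,-1,0,0,0,0,0,0,-1,0,0,0,0,0,0,-1,0,0,0,0,0,0,-1,0,0,0,0,0,0,-1,0,0,0,0,0,0,-1,0,0,0,0,0,0])

```text
time_s: 17.18
position: [0.599, -0.2189, 0.1214]
orientation: [-3.142, -0.0, 2.755]
wrist_force: [0.2, -0.4, 0.6]
width: 0.0
gripper_force: 0.0
```

```bash
python3 - <<'E'
from h import *
im,w=cloud("scene"); cv2.imwrite("pics/end.png",im[...,::-1])
s=manip.read_state();print(s["time_s"],s["position"])
E
```

```text
17.2333 [ 0.59897296 -0.21891526  0.12143934]
```

View pics/end.png

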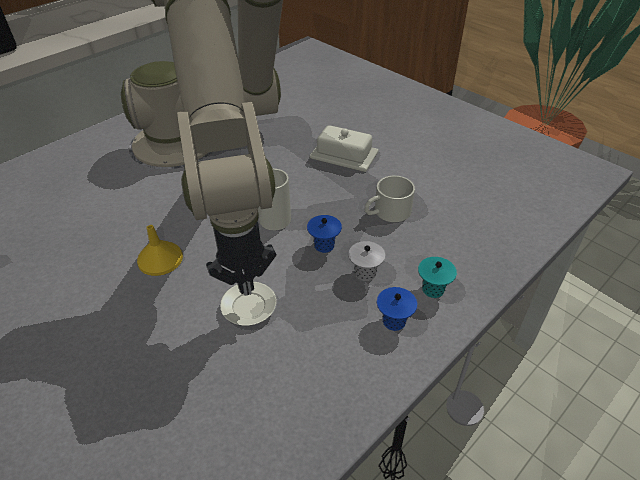

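The picture shows the closed fingers at (247,288), hovering over the middle of the saucer at (248,304). Everything else is where it began.

```bash
python3 -c "
from bench import manip
print(manip.sign_off())"
```

```text
the job is handed in; nothing more can be done
None
```

I pointed at the steel infuser, the tall mug and then the saucer, holding over two seconds at each, and handed the job in at about 17 s with the hand still over the saucer; there was no sign of contact or of anything having moved, and sign-off returned no verdict.

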